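# Run a fingertip along the tray's hold-down tabs

### The job

Close up the injector tray for shipping: with the fingertips, run lightly along the row of white tabs and fold each one down flat over its injectors, one after another, starting at the end where they tip away from you. Nothing is to be picked up: do not lift, shove or lean hard on the tray, and leave the loose injectors, tape roll and bin beside it where they are.

Things in the scene. Friction and masses are not known exactly. Their poses are not given: they have to be found in the camera images.
- tray: Loose black open tray, 130 (x) by 270 (y) by 60 mm tall, about 1.3 kg. Origin: centre of underside. A 24 mm wide rail, flush with the 60 mm walls, runs along y through its middle; beside it stand green injectors, tops 60 mm above the bench. Five white tabs are hinged across the rail at y = -100, -58, -16, 26, 68 mm, 63 mm above the bench (knuckles reach 66 mm).
- row_start (a point): Hinge point of the first tab (tray x 0, y -100 mm, 63 mm above the bench), 35 mm inside the end wall nearer the blue bin: the sweep begins here, as all the tabs fold away from this end
- row_end (a point): Hinge point of the fifth, last tab (tray x 0, y 68 mm, 63 mm above the bench); row_start to row_end is 168 mm along the tray's +y, the way every tab folds
- tab1 (a joint): Angle of the first tab from row_start: white T, 32 mm tall, 4 mm thick, stem 17 mm wide, crossbar at its top 84 mm wide, 12 mm high. 0 = upright, grows as it falls towards row_end, 1.5 rad = flat along the rail, over two injectors (highest point then 69 mm above the bench). Starts at 0 to 0.35, cannot pass upright the other way, stays where left, needs about 1 N at the crossbar.
- tab2 (a joint): Angle of the second tab from row_start: white T, 32 mm tall, 4 mm thick, stem 17 mm wide, crossbar at its top 84 mm wide, 12 mm high. 0 = upright, grows as it falls towards row_end, 1.5 rad = flat along the rail, over two injectors (highest point then 69 mm above the bench). Starts at 0 to 0.35, cannot pass upright the other way, stays where left, needs about 1 N at the crossbar.
- tab3 (a joint): Angle of the third tab from row_start: white T, 32 mm tall, 4 mm thick, stem 17 mm wide, crossbar at its top 84 mm wide, 12 mm high. 0 = upright, grows as it falls towards row_end, 1.5 rad = flat along the rail, over two injectors (highest point then 69 mm above the bench). Starts at 0 to 0.35, cannot pass upright the other way, stays where left, needs about 1 N at the crossbar.
- tab4 (a joint): Angle of the fourth tab from row_start: white T, 32 mm tall, 4 mm thick, stem 17 mm wide, crossbar at its top 84 mm wide, 12 mm high. 0 = upright, grows as it falls towards row_end, 1.5 rad = flat along the rail, over two injectors (highest point then 69 mm above the bench). Starts at 0 to 0.35, cannot pass upright the other way, stays where left, needs about 1 N at the crossbar.
- tab5 (a joint): Angle of the fifth tab from row_start: white T, 32 mm tall, 4 mm thick, stem 17 mm wide, crossbar at its top 84 mm wide, 12 mm high. 0 = upright, grows as it falls towards row_end, 1.5 rad = flat along the rail, over two injectors (highest point then 69 mm above the bench). Starts at 0 to 0.35, cannot pass upright the other way, stays where left, needs about 1 N at the crossbar.
- injector_a: Bystander: loose green injector with a white cap, standing upright beside the tray on its +x side, 28 mm across, 64 mm tall. Origin: centre of its foot
- injector_b: Bystander: another such injector, standing on the tray's -x side, 28 mm across, 64 mm tall. Origin: centre of its foot
- tape_roll: Bystander: amber tape roll lying flat past the row_end end of the tray, 90 mm across, 30 mm tall. Origin: centre of its underside
- parts_bin: Bystander: small blue open bin before the row_start end of the tray, 90 by 90 mm, 50 mm tall. Origin: centre of its underside

How it is judged:
On the way, in this order (a step that is already met when the one before it is completed fails the run):
1. the first tab is folded down, the later ones not yet (value of joint tab1 above 1.2 rad and not (value of joint tab2 above 1.2 rad) and not (value of joint tab3 above 1.2 rad) and not (value of joint tab4 above 1.2 rad) and not (value of joint tab5 above 1.2 rad)), for 0.1 s.
2. the second tab is folded down, the later ones not yet (value of joint tab2 above 1.2 rad and not (value of joint tab3 above 1.2 rad) and not (value of joint tab4 above 1.2 rad) and not (value of joint tab5 above 1.2 rad)), for 0.1 s.
3. the third tab is folded down, the later ones not yet (value of joint tab3 above 1.2 rad and not (value of joint tab4 above 1.2 rad) and not (value of joint tab5 above 1.2 rad)), for 0.1 s.
4. the fourth tab is folded down, the later ones not yet (value of joint tab4 above 1.2 rad and not (value of joint tab5 above 1.2 rad)), for 0.1 s.
5. the fifth tab is folded down (value of joint tab5 above 1.2 rad), for 0.1 s.
At the end, for the whole second after the job is handed in: All five tabs are folded to at least 1.2 rad, the tray lies flat, at rest and within 30 mm of where it started, and the bystanders are within 20 mm of where they started (value of joint each of tab1, tab2, tab3, tab4, tab5 above 1.2 rad and distance of tray from where it was at the start of the episode below 0.03 m and linear speed of tray below 0.02 m/s and angle between tray's own z axis and vertical below 0.05 rad and distance of each of injector_a, injector_b, tape_roll, parts_bin from where it was at the start of the episode below 0.02 m); the robot touches nothing.
It fails at once if the tray is lifted or tipped (height (world z) of tray above 0.01 m or angle between tray's own z axis and vertical above 0.12 rad).
It fails at once if the tray is shoved more than 30 mm (distance of tray from where it was at the start of the episode above 0.03 m).
It fails at once if the fingers lean on the tray or its tabs with more than 30 N (contact force between the fingers and tray above 30 N).
It fails at once if a bystander is picked up, knocked or moved more than 20 mm (distance of any of injector_a, injector_b, tape_roll, parts_bin from where it was at the start of the episode above 0.02 m).
It also fails if it takes over 38 s, if anything falls off the work surface, if the arm or the gripper's body presses on something with over 40 N, if the wrist force passes 120 N, or if a joint passes its speed limit or range.

### The arm

A 6-joint arm with a two-finger parallel gripper is mounted at the origin on the work surface. World frame = base frame: x ahead of the robot, y to its left, z up, the work surface at z = 0. Lengths are in m, angles in rad, forces in N, time in s.
With the tool pointing down it reaches from about 0.425 to 0.95 m from the base axis. Payload 3.5 kg.
Tool frame: the origin (TCP) lies between the finger pads; the fingertips stand 19 mm ahead of it and the grasp point (between the pads) is the TCP; z points along the fingers, y is the line along which they close (so a half turn about z gives the same grasp; the last joint's range is limited). The gripper opens to 85 mm and grips with 20 to 120 N. Pads are 22 mm wide; open, the fingers measure 114 mm over their backs; the gripper's body (76 mm by 85 mm) begins 54 mm behind the grasp point. The pads swing forward as they close: fully open they stand 13 mm farther back than shut.
Start: joints at [1.149, 0.286, 1.577, -0, 1.279, -0.15], TCP at [0.181, 0.65, 0.25] pointing down, gripper open.
Joint ranges: [-2.77, 2.77], [-0.9, 2.22], [0.21, 2.48], [-1.53, 4.67], [0.24, 2.81], [-2.84, 2.84]. Speed limits (rad/s): [2.79, 2.79, 3.14, 3.14, 3.14, 3.14].

### API

Orientations are given as a unit quaternion [x, y, z, w].
In Python, from plant import monitor, eyes, ctrl gives the robot as it stands.
- The arm moves only by the shell command python3 -m handwheel 'ROWS' [FORCE]. ROWS is JSON, a list of rows, each a list of 7 numbers: the shift along the tool's x, y, z in units of 40 cm (1.0 is 40 cm), then the turn, a rotation vector about the tool's x, y, z in units of pi rad (1.0 is pi rad), then the opening, from -1 (shut) to 1 (fully open). A call has 1 to 12 rows; each row is the pose to reach, as a shift and turn from the pose commanded when the call began, along the tool's axes at that moment, turning the shorter way round; what a row does not reach only later rows make up. A row lasts 1/8 s, in which the tool goes at most 62.5 mm and 10.7 degrees, less where a joint would pass 70% of its speed; a pose out of reach is approached as far as the arm can. A call with a number of a shift or a turn outside -1 to 1 is refused whole. A call with a gripper value outside its range is refused whole. The fingers move at their own pace and stop on an object; FORCE is the grip in N (left out, the last holds). Time passes only in rows, so rows that repeat a pose let the fingers close. It gives the time, the measured TCP pose, the force, the opening and the grip force at its end, in the units of the state.
- monitor.get_state(): the state, without advancing time (a new reading comes with each control period).
- eyes.read_camera(name): name is "side" or "top" or "wrist"; returns the picture (400x640x3 uint8, red, green, blue); there is no depth.
- eyes.camera_params(name): a dict with "K" (3x3 intrinsics, pixels), "k1" (the pictures are not rectified: a ray, as slopes to the right and down, at radius r is drawn at 1 + k1 r^2 times it, then the intrinsics apply), "R" (3x3) and "t" (3): a world point X has camera coordinates R X + t. Camera axes: x right, y down, z forward; pixel columns grow to the right and rows downward; lengths in m; the calibration is good to about 2 mm. A picture is of the moment at which its call begins: read the wrist's pose just before it. camera_params takes no time and is no camera call; for the wrist camera it gives the pose at the moment of the call.
- ctrl.sign_off(): hands the job in; it is judged then, once.
The state is a dict: "time": time; "qpos": joint angles; "dq": joint speeds; "joint_efforts": joint torques, N m; "eef_pos": TCP position; "tcp_rot": TCP orientation; "contact_force": force on the tool from outside, world axes, zero at the start; "wrist_torque": the same for the moment, N m; "opening": opening from 0.0 (shut) to 1.0 (fully open); "finger_force": force on a finger pad.
Only numpy, scipy, OpenCV 4.12 (cv2) and the standard library are available. Lean on these libraries where they do the work, as an engineer would, in place of code of your own. Each camera call takes 0.05 s, during which the arm holds its last target. There are 200 camera calls.

## Working session

There is one attempt and no reset: what is moved stays moved. The work goes in short steps, Python scripts to look and compute and a shell command to move; the robot and the scene stay as the last step left them, time stands still between calls to the robot, and variables do not carry over. Pictures are saved under pics/ and viewed, at most 10 in all, crops included, and the job is handed in when it is done.

```bash
mkdir -p pics; python3 - <<'E'
from plant import monitor, eyes
import cv2,json
s=monitor.get_state(); print(s)
for n in ("top","side"):
    cv2.imwrite(f"pics/{n}0.png",eyes.read_camera(n)[:,:,::-1])
    print(n,eyes.camera_params(n))
E
```

```text
{'time': 0.0, 'qpos': array([ 1.14902933e+00,  2.87166092e-01,  1.57817333e+00,  1.82526357e-06,
        1.27859049e+00, -1.50019753e-01]), 'dq': array([-0.00021495, -0.00057761, -0.00179955, -0.00102777, -0.00129411,
       -0.00026315]), 'joint_efforts': array([ 1.98763279e-03, -4.05980122e+01, -2.92624694e+01,  1.04796317e-05,
        5.71738303e-03, -5.75396584e-07]), 'eef_pos': array([0.1809119 , 0.64967229, 0.24894883]), 'tcp_rot': array([ 1.35456101e-01,  9.90782660e-01, -1.12094571e-03, -3.30408012e-04]), 'contact_force': array([-0.58980966, -0.02719305, -0.0838591 ]), 'wrist_torque': array([-0.01544471,  0.04650743, -0.02745589]), 'finger_force': 0.0, 'opening': 0.9992227379995328}
top {'K': array([[469.74745799,   0.        , 322.73028211],
       [  0.        , 469.74745799, 198.05967965],
       [  0.        ,   0.        ,   1.        ]]), 'k1': -0.038311115176031134, 'R': array([[-0.01388948, -0.9998845 ,  0.00616987],
       [-0.99209269,  0.01301096, -0.12483109],
       [ 0.12473639, -0.00785492, -0.99215882]]), 't': array([0.05309867, 0.58766989, 1.07468544])}
side {'K': array([[376.55437835,   0.        , 317.44588559],
       [  0.        , 376.55437835, 201.73400377],
       [  0.        ,   0.        ,   1.        ]]), 'k1': 0.021511827575136144, 'R': array([[ 0.68636853, -0.72725211, -0.00161694],
       [-0.48545382, -0.45650553, -0.74561203],
       [ 0.54150977,  0.51254958, -0.66637834]]), 't': array([-0.36248751,  0.35224038,  0.62376003])}
```

View pics/top0.png

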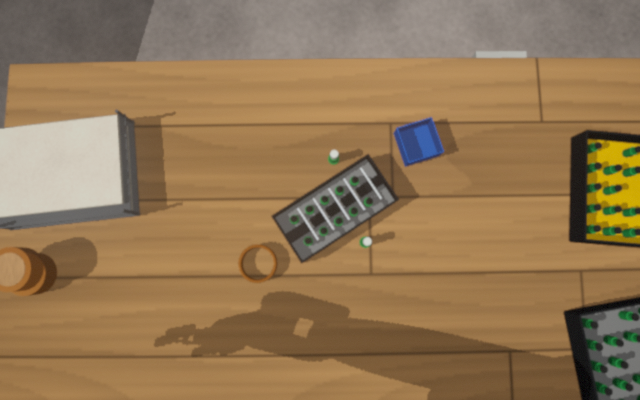

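View pics/side0.png

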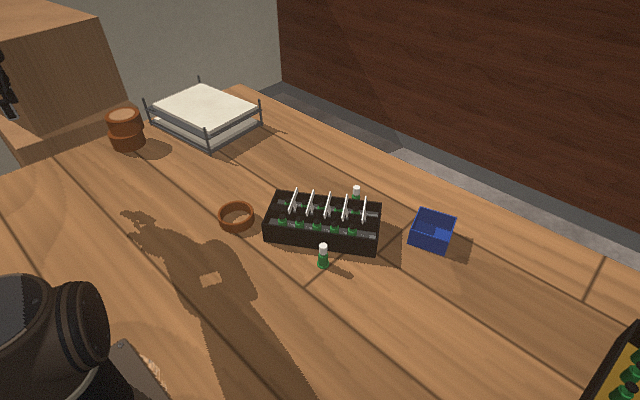

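Top view: the tray's corners are at about (370,157), (398,198), (302,261) and (274,216), and the bin at (418,142) marks row_start at the right end. The side view shows five upright tabs at u≈290–365, with the bin to the right at (432,230).

```bash
cat > h.py <<'E'
import numpy as np, cv2
from plant import eyes
def cen(p): return -p["R"].T@p["t"]
def rays(p,uv):
    d=(np.atleast_2d(uv).astype(float)-p["K"][:2,2])/p["K"][0,0]; s=d.copy()
    for _ in range(8): s=d/(1+p["k1"]*(s**2).sum(1,keepdims=True))
    v=np.c_[s,np.ones(len(s))]@p["R"]; return v/np.linalg.norm(v,axis=1,keepdims=True)
def plane(p,uv,z):
    c=cen(p); r=rays(p,uv); return c+r*((z-c[2])/r[:,2:])
def proj(p,X):
    c=np.atleast_2d(X)@p["R"].T+p["t"]; s=c[:,:2]/c[:,2:]; s=s*(1+p["k1"]*(s**2).sum(1,keepdims=True))
    return s*p["K"][0,0]+p["K"][:2,2]
def tri(p,a,q,b):
    A=[];B=[]
    M=np.zeros((3,3));v=np.zeros(3)
    for k,uv in((p,a),(q,b)):
        r=rays(k,uv)[0];P=np.eye(3)-np.outer(r,r);M+=P;v+=P@cen(k)
    return np.linalg.solve(M,v)
E
python3 - <<'E'
from h import *
pt,ps=eyes.camera_params("top"),eyes.camera_params("side")
T=cv2.imread("pics/top0.png");S=cv2.imread("pics/side0.png")
def blobs(I,lo,hi,roi,a):
    m=cv2.inRange(cv2.cvtColor(I,cv2.COLOR_BGR2HSV),lo,hi);x0,y0,x1,y1=roi
    k=np.zeros_like(m);k[y0:y1,x0:x1]=m[y0:y1,x0:x1]
    return [c for c in cv2.findContours(k,0,2)[0] if len(cv2.boxPoints(cv2.minAreaRect(c))) and cv2.boundingRect(c)[2]*cv2.boundingRect(c)[3]>=a]
tc=max(blobs(T,(0,0,0),(179,255,75),(260,145,405,270),500),key=cv2.contourArea)
r=cv2.minAreaRect(tc);print(r)
print(plane(pt,cv2.boxPoints(r),.06).round(4))
print("centre",plane(pt,[r[0]],.06))
b=max(blobs(T,(105,120,40),(130,255,255),(380,100,460,180),100),key=cv2.contourArea)
print("bin",plane(pt,[cv2.minAreaRect(b)[0]],.05))
for n,I,p,roi in(("top",T,pt,(280,150,400,255)),("side",S,ps,(270,180,385,235))):
    for c in blobs(I,(0,0,150),(179,70,255),roi,30):
        bx=cv2.boxPoints(cv2.minAreaRect(c));print(n,bx.round(1).tolist(), cv2.minAreaRect(c)[0])
E
```

```text
((335.20294189453125, 206.96173095703125), (53.68754196166992, 115.12144470214844), 57.528804779052734)
[[ 0.5471  0.1623  0.06  ]
 [ 0.6896 -0.0655  0.06  ]
 [ 0.5816 -0.1297  0.06  ]
 [ 0.4426  0.0967  0.06  ]]
centre [[0.56429063 0.01681225 0.06      ]]
bin [[ 0.7212436  -0.18415405  0.05      ]]
top [[361.0, 239.0], [368.6000061035156, 235.1999969482422], [372.6000061035156, 243.1999969482422], [365.0, 247.0]] (366.8000183105469, 241.10003662109375)
top [[295.8999938964844, 208.6999969482422], [298.70001220703125, 206.89999389648438], [318.8999938964844, 238.39999389648438], [316.1000061035156, 240.1999969482422]] (307.39892578125, 223.56497192382812)
top [[311.6000061035156, 198.89999389648438], [314.1000061035156, 197.1999969482422], [334.8999938964844, 227.6999969482422], [332.29998779296875, 229.39999389648438]] (323.2325134277344, 213.3419189453125)
top [[326.79998779296875, 188.8000030517578], [329.3999938964844, 187.10000610351562], [350.20001220703125, 218.1999969482422], [347.6000061035156, 219.89999389648438]] (338.5, 203.5)
top [[342.1000061035156, 179.3000030517578], 
[... 636 characters left out ...]
844, 219.8000030517578], [344.3999938964844, 193.60000610351562], [347.0, 194.0], [343.0, 220.1999969482422]] (343.71099853515625, 206.87860107421875)
side [[322.5, 216.6999969482422], [327.70001220703125, 190.5], [330.20001220703125, 191.0], [325.0, 217.1999969482422]] (326.3269348144531, 203.86538696289062)
side [[304.3999938964844, 214.39999389648438], [310.8999938964844, 188.5], [313.5, 189.10000610351562], [307.0, 215.0]] (308.9411926269531, 201.7353057861328)
side [[286.5, 212.3000030517578], [294.0, 186.39999389648438], [296.5, 187.1999969482422], [289.0, 213.0]] (291.5015869140625, 199.7087860107422)
side [[353.0, 185.0], [359.0, 185.0], [359.0, 194.0], [353.0, 194.0]] (356.0, 189.5)
```

```bash
python3 - <<'E'
from h import *
pt,ps=eyes.camera_params("top"),eyes.camera_params("side")
# far ends of the crossbars: top view upper end <-> side view top; near ends likewise, tabs 1..5
up=[((358.9+361.5)/2,167.5),((343.4),178.5),(328.1,188),(312.8,198),(297.3,207.8)]
lo=[(380.6,198.2),(364.1,209),(348.9,219),(333.6,228.5),(317.5,239.3)]
su=[(365.4,196),(345.7,194),(329,191),(312.2,189),(295.2,187)]
sl=[(361.2,221.6),(341.7,219.8),(323.7,216.8),(305.7,214.6),(287.8,212.6)]
d=np.array([-.526,.850]);c=np.array([.5643,.0168])
for a,b,e,f in zip(up,su,lo,sl):
    P,Q=tri(pt,a,ps,b),tri(pt,e,ps,f);m=(P+Q)/2
    g=plane(pt,[(np.array(a)+e)/2],.09)[0]
    print(P.round(3),Q.round(3),"along",((m[:2]-c)@d).round(4),"across",((m[:2]-c)@[d[1],-d[0]]).round(4),"topcam@.09",((g[:2]-c)@d).round(4),((g[:2]-c)@[d[1],-d[0]]).round(4))
for y in(-.1,-.058,-.016,.026,.068): print(y,(c+d*y).round(4))
E
```

```text
[ 0.65  -0.041  0.092] [ 0.58  -0.085  0.088] along -0.0944 across 0.0013 topcam@.09 -0.0943 0.0012
[ 0.625 -0.002  0.091] [ 0.556 -0.048  0.085] along -0.0492 across 0.0007 topcam@.09 -0.0489 0.0005
[0.604 0.033 0.094] [ 0.534 -0.013  0.087] along -0.0082 across 0.0005 topcam@.09 -0.0079 0.0004
[0.582 0.068 0.093] [0.513 0.022 0.086] along 0.0329 across 0.0004 topcam@.09 0.0329 0.0004
[0.56  0.103 0.093] [0.49  0.058 0.084] along 0.0751 across -0.0 topcam@.09 0.0751 -0.0001
-0.1 [ 0.6169 -0.0682]
-0.058 [ 0.5948 -0.0325]
-0.016 [0.5727 0.0032]
0.026 [0.5506 0.0389]
0.068 [0.5285 0.0746]
```

The tray's +y axis points along (-0.526, 0.850), tab 1's hinge is at about (0.617, -0.068), and the triangulated crossbars stand at about 0.09 m. Next I'll move towards row_start with the gripper shut and turned so tool x lies along the tray.

```bash
python3 -m handwheel '[[-0.8,-0.75,0,0,0,0.237,-1],[-0.8,-0.75,0,0,0,0.237,-1],[-0.8,-0.75,0,0,0,0.237,-1],[-0.8,-0.75,0,0,0,0.237,-1],[-0.8,-0.75,0,0,0,0.237,-1],[-0.8,-0.75,0,0,0,0.237,-1],[-0.8,-0.75,0,0,0,0.237,-1],[-0.8,-0.75,0,0,0,0.237,-1]]'
cat > go.py <<'E'
import sys
from h import *
from plant import monitor
from scipy.spatial.transform import Rotation as R
s=monitor.get_state(); M=R.from_quat(s["tcp_rot"]).as_matrix()
d=np.array([-.526,.850]);c=np.array([.5643,.0168]);e=s["eef_pos"]
print("t",s["time"].__round__(2),"eef",e.round(4),"tray y",((e[:2]-c)@d).round(4),"x",((e[:2]-c)@[d[1],-d[0]]).round(4),"F",s["contact_force"].round(2),"open",round(s["opening"],2),"toolx",M[:,0].round(3),"z",M[:,2].round(3))
if len(sys.argv)>2:
    y,z=map(float,sys.argv[1:3]); g=np.r_[c+d*y,z]; W=np.array([[-d[0]*-1,-d[1]*-1,0]])
    B=np.c_[np.r_[d,0],np.r_[d[1],-d[0],0],[0,0,-1.]]
    print("shift",(M.T@(g-e)/.4).round(4),"turn",(R.from_matrix(M.T@B).as_rotvec()/np.pi).round(4))
E
python3 go.py -.14 .15
```

```text
time: 1.1
eef_pos: [0.4106, 0.272, 0.25]
tcp_rot: [0.489, 0.872, -0.0, 0.0]
contact_force: [-0.3, 0.9, 0.2]
opening: 0.0
finger_force: 0.0
t 1.1 eef [0.4106 0.272  0.25  ] tray y 0.2978 x 0.0036 F [-0.26  0.87  0.22] open 0.0 toolx [-0.521  0.854 -0.001] z [-0.    -0.001 -1.   ]
shift [-1.0945 -0.0019  0.2506] turn [-0.0002  0.0002 -0.002 ]
```

```bash
python3 -m handwheel '[[-1,0,0,0,0,-0.002,-1],[-1,0,0,0,0,-0.002,-1],[-1,0,0,0,0,-0.002,-1],[-1,0,0,0,0,-0.002,-1],[-1,0,0,0,0,-0.002,-1],[-1,0,0,0,0,-0.002,-1],[-1,0,0.2,0,0,-0.002,-1],[-1,0,0.3,0,0,-0.002,-1]]'; python3 go.py -.14 .1
```

```text
time: 2.1
eef_pos: [0.6208, -0.0654, 0.1294]
tcp_rot: [0.484, 0.875, 0.0, 0.001]
contact_force: [-0.3, 0.1, -0.8]
opening: 0.001
finger_force: 0.0
t 2.1 eef [ 0.6208 -0.0654  0.1294] tray y -0.0996 x 0.0047 F [-0.29  0.1  -0.84] open 0.0 toolx [-0.531  0.847 -0.002] z [ 0.002 -0.    -1.   ]
shift [-0.1006 -0.0125  0.0736] turn [0.0006 0.0005 0.0018]
```

```bash
python3 -m handwheel '[[-0.1,-0.01,0,0,0,0.002,-1],[-0.1,-0.01,0,0,0,0.002,-1],[-0.1,-0.01,0.06,0,0,0.002,-1],[-0.1,-0.01,0.08,0,0,0.002,-1],[-0.1,-0.01,0.08,0,0,0.002,-1]]'; python3 go.py -.09 .092
python3 - <<'E'
from h import *
I=eyes.read_camera("side")[130:270,240:440,::-1]; cv2.imwrite("pics/side1.png",cv2.resize(I,None,fx=4,fy=4,interpolation=cv2.INTER_CUBIC))
E
```

```text
time: 2.72
eef_pos: [0.637, -0.0996, 0.0979]
tcp_rot: [0.486, 0.874, -0.0, -0.001]
contact_force: [0.5, -0.5, 0.1]
opening: -0.0
finger_force: 0.0
t 2.73 eef [ 0.637  -0.0996  0.0979] tray y -0.1372 x 0.0005 F [ 0.46 -0.49  0.13] open -0.0 toolx [-0.527  0.85   0.001] z [-0.001  0.001 -1.   ]
shift [ 0.1182 -0.0011  0.015 ] turn [-0.0002 -0.0004  0.0004]
```

View pics/side1.png

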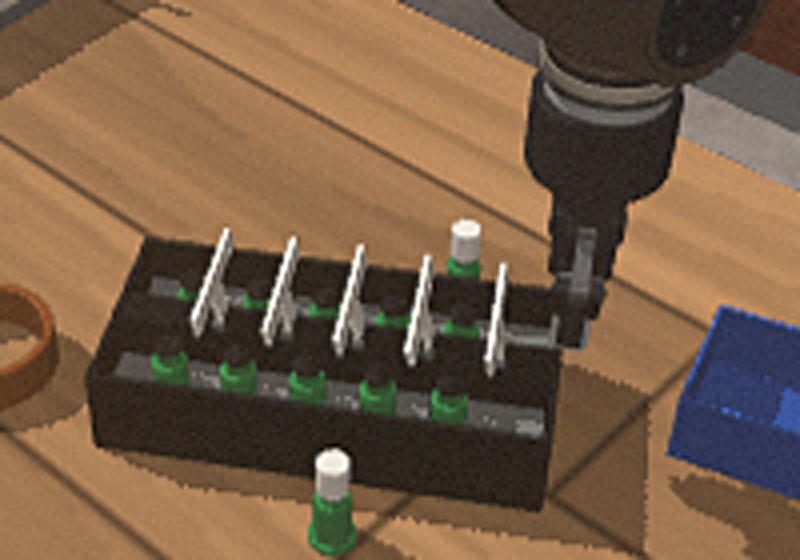

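The shut fingertips show at crop (570,348), just behind tab 1 at (497,320), with all tabs upright. I'll sweep tab 1 slowly with the tips at about 72 mm.

```bash
python3 -m handwheel '[[0.02,0,0.017,0,0,0,-1],[0.04,0,0.017,0,0,0,-1],[0.06,0,0.017,0,0,0,-1],[0.08,0,0.017,0,0,0,-1],[0.1,0,0.017,0,0,0,-1],[0.12,0,0.017,0,0,0,-1],[0.14,0,0.017,0,0,0,-1],[0.16,0,0.017,0,0,0,-1],[0.16,0,0.017,0,0,0,-1]]'; python3 go.py -.09 .09
python3 - <<'E'
from h import *
I=eyes.read_camera("side")[130:270,240:440,::-1]; cv2.imwrite("pics/side2.png",cv2.resize(I,None,fx=4,fy=4,interpolation=cv2.INTER_CUBIC))
E
```

```text
time: 3.9
eef_pos: [0.603, -0.0454, 0.0913]
tcp_rot: [0.486, 0.874, 0.0, -0.001]
contact_force: [0.1, 0.3, 0.0]
opening: 0.002
finger_force: 0.1
t 3.9 eef [ 0.603  -0.0454  0.0913] tray y -0.0732 x 0.0001 F [0.07 0.28 0.03] open 0.0 toolx [-0.527  0.85   0.001] z [-0.001  0.001 -1.   ]
shift [-0.0418 -0.0004  0.0031] turn [-0.0002 -0.0004  0.0003]
```

View pics/side2.png

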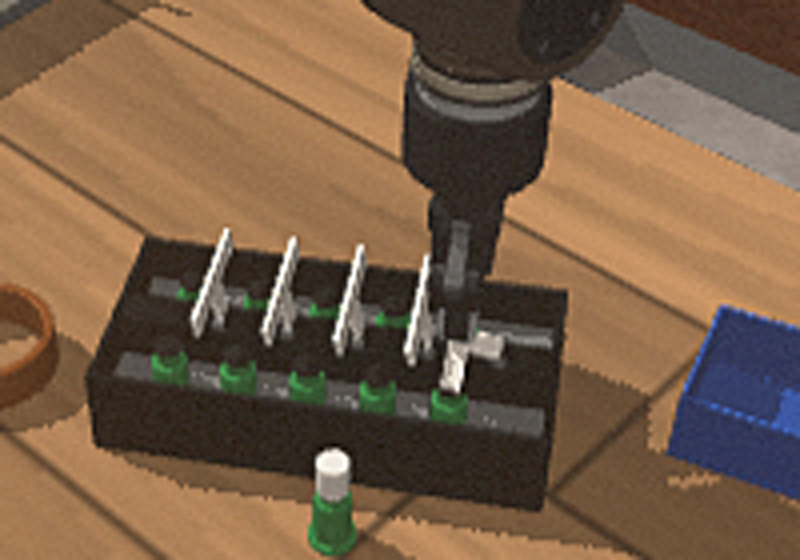

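Tab 1 is down (crossbar end at crop (455,365)) and tab 2 at (425,300) is still upright. I'll press lightly to learn how deep it sits.

```bash
python3 -m handwheel '[[0,0,0.003,0,0,0,-1],[0,0,0.003,0,0,0,-1]]' | sed -n 2,4p; python3 -m handwheel '[[0,0,0.003,0,0,0,-1],[0,0,0.003,0,0,0,-1]]'| sed -n 2,4p
python3 - <<'E'
from h import *
for n,(x0,y0,x1,y1) in(("side",(240,130,440,270)),("top",(260,140,420,280))):
    I=eyes.read_camera(n)[:,:,::-1]; cv2.imwrite(f"pics/{n}3.png",I)
    cv2.imwrite(f"pics/{n}3c.png",cv2.resize(I[y0:y1,x0:x1],None,fx=4,fy=4,interpolation=cv2.INTER_CUBIC))
# expected near crossbar end (tray x=-42, arm length 20..32) for given fold angles, in the side and top view
d=np.array([-.526,.850]);c=np.array([.5643,.0168]);a=np.array([d[1],-d[0]])
ps,pt=eyes.camera_params("side"),eyes.camera_params("top")
for th in(1.1,1.2,1.3,1.4,1.5):
  P=[np.r_[c+d*(-.1+L*np.sin(th)+.002*np.cos(th))+a*x,.063+L*np.cos(th)+.002*np.sin(th)] for L,x in((.020,-.042),(.032,-.042))]
  print(th,((proj(ps,P)-[240,130])*4).round().tolist(),((proj(pt,P)-[260,140])*4).round().tolist())
E
```

```text
eef_pos: [0.6037, -0.0464, 0.0901]
tcp_rot: [0.487, 0.874, 0.0, -0.0]
contact_force: [-1.4, 0.9, 0.6]
eef_pos: [0.6037, -0.0465, 0.089]
tcp_rot: [0.487, 0.874, -0.0, -0.0]
contact_force: [0.0, -0.1, -0.0]
1.1 [[459.0, 383.0], [440.0, 373.0]] [[461.0, 251.0], [446.0, 260.0]]
1.2 [[457.0, 385.0], [438.0, 376.0]] [[460.0, 252.0], [444.0, 261.0]]
1.3 [[456.0, 387.0], [436.0, 380.0]] [[459.0, 253.0], [442.0, 263.0]]
1.4 [[456.0, 389.0], [435.0, 384.0]] [[458.0, 253.0], [441.0, 264.0]]
1.5 [[456.0, 392.0], [435.0, 388.0]] [[457.0, 254.0], [440.0, 265.0]]
```

View pics/side3c.png

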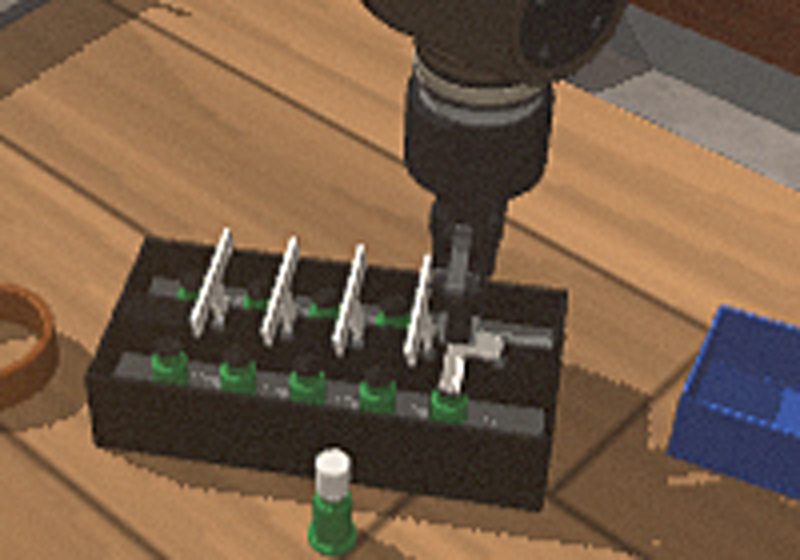

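The near crossbar end at crop (443–465, 390) fits the projection for 1.3–1.5 rad, and there is no force with the tips at 70 mm. I'll carry on at about 71 mm, one tab at a time.

```bash
python3 -m handwheel '[[0.02,0,-0.002,0,0,0,-1],[0.04,0,-0.002,0,0,0,-1],[0.06,0,-0.002,0,0,0,-1],[0.08,0,-0.002,0,0,0,-1],[0.095,0,-0.002,0,0,0,-1],[0.105,0,-0.002,0,0,0,-1],[0.105,0,0,0,0,0,-1]]' >/dev/null; python3 go.py 0.01 .0895
python3 - <<'E'
from h import *
I=eyes.read_camera("side")[130:270,240:440,::-1]; cv2.imwrite("pics/side4.png",cv2.resize(I,None,fx=4,fy=4,interpolation=cv2.INTER_CUBIC))
E
```

```text
t 5.42 eef [ 0.5812 -0.0101  0.089 ] tray y -0.0317 x 0.0002 F [-0.79  1.35  1.13] open 0.0 toolx [-0.527  0.85   0.001] z [-0.001  0.001 -1.   ]
shift [ 0.1044 -0.0004 -0.0012] turn [-0.0001 -0.0003  0.0002]
```

View pics/side4.png

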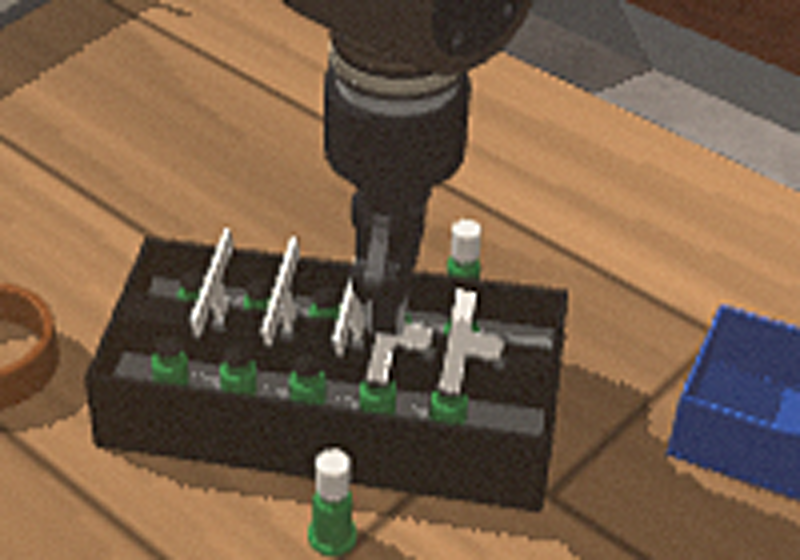

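Tabs 1 (460,340) and 2 (390,350) are flat, tab 3 at (350,320) is still upright and the tray hasn't moved. On to tabs 3 and 4 with pauses.

```bash
python3 -m handwheel '[[0.02,0,-0.002,0,0,0,-1],[0.04,0,-0.002,0,0,0,-1],[0.06,0,-0.002,0,0,0,-1],[0.08,0,-0.002,0,0,0,-1],[0.095,0,-0.002,0,0,0,-1],[0.105,0,-0.002,0,0,0,-1],[0.105,0,0,0,0,0,-1]]' >/dev/null; python3 go.py 0.052 .089
python3 -m handwheel '[[0.02,0,-0.002,0,0,0,-1],[0.04,0,-0.002,0,0,0,-1],[0.06,0,-0.002,0,0,0,-1],[0.08,0,-0.002,0,0,0,-1],[0.095,0,-0.002,0,0,0,-1],[0.105,0,-0.002,0,0,0,-1],[0.105,0,0,0,0,0,-1]]' >/dev/null; python3 go.py 0.1 .089
python3 - <<'E'
from h import *
I=eyes.read_camera("side")[130:270,240:440,::-1]; cv2.imwrite("pics/side5.png",cv2.resize(I,None,fx=4,fy=4,interpolation=cv2.INTER_CUBIC))
E
```

```text
t 6.35 eef [0.559  0.0256 0.089 ] tray y 0.0102 x 0.0001 F [-0.63  0.04  1.09] open 0.0 toolx [-0.527  0.85   0.001] z [-0.001  0.001 -1.   ]
shift [ 1.043e-01 -3.000e-04  1.000e-04] turn [-0.0001 -0.0003  0.0002]
t 7.22 eef [0.5369 0.0613 0.089 ] tray y 0.0522 x 0.0001 F [ 0.08 -0.27  1.48] open 0.0 toolx [-0.527  0.85   0.001] z [-0.001  0.001 -1.   ]
shift [ 1.193e-01 -3.000e-04  1.000e-04] turn [-0.0001 -0.0003  0.0002]
```

View pics/side5.png

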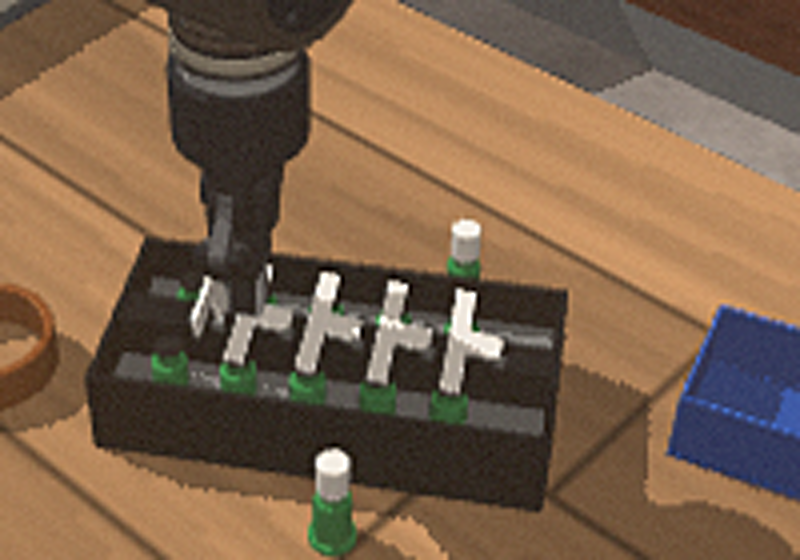

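Tabs 1–4 lie flat, and tab 5 at (207,305) is still standing. I'll fold it, then lift straight up.

```bash
python3 -m handwheel '[[0.02,0,-0.002,0,0,0,-1],[0.04,0,-0.002,0,0,0,-1],[0.06,0,-0.002,0,0,0,-1],[0.08,0,-0.002,0,0,0,-1],[0.1,0,-0.002,0,0,0,-1],[0.11,0,0,0,0,0,-1],[0.11,0,0,0,0,0,-1]]' ; python3 -m handwheel '[[0,0,-0.05,0,0,0,-1],[0,0,-0.2,0,0,0,-1],[0,0,-0.4,0,0,0,-1],[0,0,-0.4,0,0,0,-1],[0.4,0,-0.4,0,0,0,-1],[0.4,0,-0.4,0,0,0,-1],[0.4,0,-0.4,0,0,0,-1],[0.4,0,-0.4,0,0,0,-1]]'
python3 - <<'E'
from h import *
I=eyes.read_camera("side")[130:270,240:440,::-1]; J=eyes.read_camera("top")[140:280,230:430,::-1]
cv2.imwrite("pics/end.png",cv2.resize(np.vstack([I,J]),(400,560),interpolation=cv2.INTER_CUBIC))
E
```

```text
time: 8.15
eef_pos: [0.5137, 0.0987, 0.0889]
tcp_rot: [0.486, 0.874, -0.0, -0.0]
contact_force: [-0.2, -0.5, 0.1]
opening: 0.002
finger_force: 0.0
time: 9.15
eef_pos: [0.4282, 0.2355, 0.2478]
tcp_rot: [0.485, 0.875, -0.001, -0.001]
contact_force: [-0.7, -0.3, -0.6]
opening: -0.001
finger_force: 0.0
```

View pics/end.png

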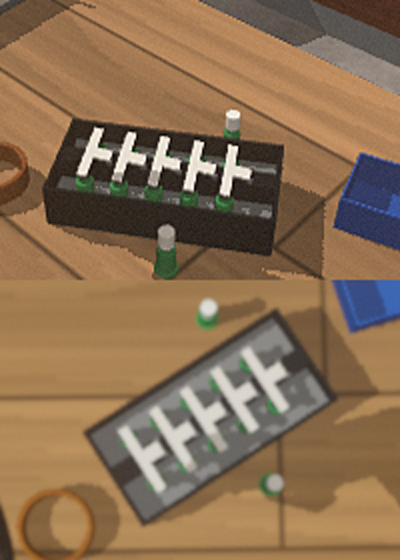

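All five tabs lie flat in both views (side row at y≈160, top from (150,460) to (265,380)). The tray and the bystanders are where they were.

```bash
python3 -c "
from plant import ctrl; print(ctrl.sign_off())"
```

```text
the job is handed in; nothing more can be done
None
```

All five tabs were folded flat in order from row_start, with the tray and the objects beside it left where they were, and the job was handed in at about 9 s; no verdict came back.

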